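# Unlock the watch turntable and park its locking pin

### The arm

A 6-joint arm with a two-finger parallel gripper is mounted at the origin on the work surface. World frame = base frame: x ahead of the robot, y to its left, z up, the work surface at z = 0. Lengths are in m, angles in rad, forces in N, time in s.
With the tool pointing down it reaches from about 0.35 to 0.725 m from the base axis. Payload 4.3 kg.
Tool frame: the origin (TCP) lies on the centre line of the jaws, within the pads' length; the fingertips stand 14 mm ahead of it and the grasp point (between the pads) lies 5 mm behind it; z points along the fingers, y is the line along which they close (so a half turn about z gives the same grasp; the last joint's range is limited). The gripper opens to 85 mm and grips with 20 to 120 N. Pads are 22 mm wide; open, the fingers measure 114 mm over their backs; the gripper's body (76 mm by 85 mm) begins 54 mm behind the grasp point. The pads swing forward as they close: fully open they stand 13 mm farther back than shut.
Start: joints at [1.24, 0.377, 0.081, 1.274, 0, 1.46], TCP at [0.126, 0.561, 0.245] pointing down, gripper open.
Joint ranges: [-2.72, 2.72], [-0.84, 1.66], [-1.02, 1.22], [-1.77, 2.12], [-1.37, 1.28], [-3.14, 3.14]. Speed limits (rad/s): [2.57, 2.57, 3.14, 3.14, 3.14, 3.14].

### API

Orientations are given as a unit quaternion [w, x, y, z].
In Python, from plant import r gives the robot as it stands.
- The arm moves only by the shell command python3 -m crank 'ROWS' [OPENING]. ROWS is JSON, a list of rows, each an object with "delta_pos": the shift along the tool's x, y, z in m, a list of three; "roll": the turn about the tool's z in rad. A call has 1 to 8 rows; each row is the pose to reach, as a shift and turn from the pose commanded when the call began, along the tool's axes at that moment; what a row does not reach only later rows make up. A row lasts 1/12 s, in which the tool goes at most 41.7 mm and 7.16 degrees, less where a joint would pass 70% of its speed; a pose out of reach is approached as far as the arm can. A call with a gripper value outside its range is refused whole. OPENING is the gripper command: -1 is shut, 1 is fully open, values between are in proportion, set as the call begins (- or left out, the last holds). The fingers move at their own pace and stop on an object; the grip force is fixed at half the most. Time passes only in rows, so rows that repeat a pose let the fingers close. It gives the time, the measured TCP pose, the force, the opening and the grip force at its end, in the units of the state.
- r.state(): the state, without advancing time (a new reading comes with each control period).
- r.get_image(name): name is "scene" or "top"; returns a dict with "color" (384x512x3 uint8, red, green, blue), "fx", "fy", "cx", "cy" (pixels), "rvec" (rotation vector, rad) and "tvec" (3), from world to camera coordinates, as OpenCV has them. Camera axes: x right, y down, z forward; pixel columns grow to the right and rows downward; lengths in m; the calibration is good to about 2 mm. A picture is of the moment at which its call begins. There is no depth.
- r.close_job(): hands the job in; it is judged then, once.
Trained networks look in a picture, given as the dict that the camera call returned (one of the last four; its "shot" number tells which), for a name from the list of things; names that differ only in an ending like _2 or _b are one class to them, and where a whole thing is asked for, a point or a joint stands for the part that bears it (a point fixed in the world has none). Each returns a list of dicts, best first, with "score" (0 to 1); they miss things now and then, are a little off and sometimes report something else, mostly with a low value. They report only what shows in the picture. A call takes as long as a camera call. They do not tell look-alikes from the thing itself.
- r.find_in(picture, query): "rect" ([left, top, right, bottom] in pixels, round what is visible of it).
- r.tip_of(picture, query): "location" ([row, column] in pixels: a listed point, or the origin of a listed thing).
The state is a dict: "time": time; "qpos": joint angles; "dq": joint speeds; "tau": joint torques, N m; "tcp_pos": TCP position; "tcp_rot": TCP orientation; "ft_force": force on the tool from outside, world axes, zero at the start; "torque": the same for the moment, N m; "opening": opening from 0.0 (shut) to 1.0 (fully open); "grasp_force": force on a finger pad.
Only numpy, scipy, OpenCV 4.12 (cv2) and the standard library are available. Lean on these libraries where they do the work, as an engineer would, in place of code of your own. Each camera call takes 0.05 s, during which the arm holds its last target. There are 200 camera calls.

### The job

Free the watch turntable: draw its red-headed locking pin all the way out of the blue block, lay it flat on the green mat and let go of it. Then take it by the bare shank (the grey notch leaves no room for fingers round the head) and park it in the stand: the tip through the brass eyelet and standing out on the far side, the head down in the grey notch. Do not drop the pin, and leave the black loupe, the green-dialled watch and the amber jar beside the work where they are.

Things in the scene. Friction and masses are not known exactly. Their poses are not given: they have to be found in the camera images.
- pin: Loose steel locking pin, about 80 g. Origin on its axis at the shoulder; x points along the shank to the tip. Shank: diameter 10 mm, x = 0 to 110 mm, last 4 mm chamfered. Red square head 16 x 16 mm, x = -30 to 0 mm. Centre of mass about x = 40 mm. Starts level in the block's bore, only the head and 8 mm of shank standing out, head towards the robot.
- pin_tip (a point): Centre of the pin's tip face (pin x = 110 mm).
- pin_head (a point): Centre of the pin's red square head (pin x = -15 mm).
- block: Blue block fixed to the bench, 120 (x) x 100 (y) x 56 (z) mm, with an aluminium turntable and a watch head on top, 77 mm high in all. Origin at the centre of its underside. A bore of diameter 12 mm runs right through along the block's x at height 40 mm; the pin leaves it towards the block's -x.
- bore (a point): Centre of the mouth of the bore in the block's -x face (40 mm above the bench). Axes as the block.
- stand: Parking stand fixed to the bench: dark base plate 165 (x) x 70 (y) x 8 mm; origin at the centre of its underside. The parked pin lies along the stand's x, tip to +x (at about x = 75 mm), axis at y = 0, 45 mm above the bench. Between notch and eyelet (x = -29 to 55 mm) nothing stands on the base plate, so the shank is free there.
- eyelet (a point): Centre of the eyelet hole on its far (+x) face, at stand x = 63 mm, height 45 mm. Axes as the stand. The brass eyelet plate is 8 mm thick (stand x = 55 to 63 mm), 34 mm wide, top at height 62 mm; its through hole runs along x, diameter 14 mm.
- notch (a point): Centre of the floor of the grey notch for the head: stand x = -48 mm, height 37 mm. Axes as the stand. The notch spans stand x = -67 to -29 mm; two cheeks, inner faces at y = -12 and +12 mm, 8 mm thick, tops at height 58 mm; open at the top and both ends.
- mat: Green mat fixed to the bench, 180 (x) x 150 (y) x 3 mm, top at 3 mm height. Origin at the centre of its underside.
- loupe: Black eye loupe standing on the bench, diameter 38 mm, 32 mm tall; bystander. Origin at the centre of its underside.
- watch: Steel wristwatch with green dial lying flat, case diameter 42 mm, 90 mm long along its y, 11 mm high; bystander. Origin under the case's centre.
- jar: Small amber jar with a metal cap, diameter 44 mm, 45 mm tall; bystander. Origin at the centre of its underside.
Things that resemble listed ones, but are neither listed nor needed, are in the scene too. What is shaped like the block but pink is not meant.

How it is judged:
On the way, in this order (a step that is already met when the one before it is completed fails the run):
1. the pin is drawn out: its tip is at least 3 mm in front of the bore's mouth (x of pin_tip in the frame of bore below -0.003 m), for 0.1 s.
2. the pin lies flat on the green mat, let go (contact force between pin and mat above 0.2 N and contact force between pin and the arm below 0.05 N and contact force between pin and the fingers below 0.05 N and angle between pin's own x axis and vertical between 1.45 and 1.69 rad and height (world z) of pin below 0.02 m and linear speed of pin below 0.03 m/s), for 0.2 s.
At the end, for the whole second after the job is handed in: The pin rests in the stand, released and still: its tip stands 3 to 30 mm out beyond the far face of the eyelet, within 6 mm of the hole's axis in width and height, and its head lies down in the grey notch (head centre within 6 mm of the notch's middle line and 4 to 12.5 mm above its floor) (x of pin_tip in the frame of eyelet between 0.003 and 0.03 m and y of pin_tip in the frame of eyelet between -0.006 and 0.006 m and z of pin_tip in the frame of eyelet between -0.006 and 0.006 m and y of pin_head in the frame of notch between -0.006 and 0.006 m and z of pin_head in the frame of notch between 0.004 and 0.0125 m and linear speed of pin below 0.02 m/s and angular speed of pin below 0.3 rad/s); the robot touches nothing.
It fails at once if the pin is dropped (moves faster than 0.7 m/s while not held) (contact force between pin and the fingers below 0.05 N and linear speed of pin above 0.7 m/s).
It fails at once if the loupe is moved more than 20 mm (distance of loupe from where it was at the start of the episode above 0.02 m).
It fails at once if the watch is moved more than 20 mm (distance of watch from where it was at the start of the episode above 0.02 m).
It fails at once if the jar is moved more than 20 mm (distance of jar from where it was at the start of the episode above 0.02 m).
It also fails if it takes over 58 s, if anything falls off the work surface, if the arm or the gripper's body presses on something with over 40 N, if the wrist force passes 120 N, or if a joint passes its speed limit or range.

## Working session

There is one attempt and no reset: what is moved stays moved. The work goes in short steps, Python scripts to look and compute and a shell command to move; the robot and the scene stay as the last step left them, time stands still between calls to the robot, and variables do not carry over. Pictures are saved under pics/ and viewed, at most 10 in all, crops included, and the job is handed in when it is done.

```bash
ls; mkdir -p pics
cat > h.py <<'E'
import numpy as np, cv2
from plant import r
def cam(p):
    R=cv2.Rodrigues(np.array(p["rvec"],float))[0]; return R,np.array(p["tvec"],float).ravel()
def ray(p,px,z):  # px=[row,col] -> world at height z
    R,t=cam(p); d=R.T@np.array([(px[1]-p["cx"])/p["fx"],(px[0]-p["cy"])/p["fy"],1]); c=-R.T@t
    return c+d*(z-c[2])/d[2]
def proj(p,X):
    R,t=cam(p); q=R@np.array(X)+t; return [p["fy"]*q[1]/q[2]+p["cy"],p["fx"]*q[0]/q[2]+p["cx"]]
def save(p,n,crop=None,s=1):
    im=p["color"][:,:,::-1]
    if crop: im=im[crop[0]:crop[1],crop[2]:crop[3]]
    cv2.imwrite("pics/"+n,cv2.resize(im,None,fx=s,fy=s,interpolation=cv2.INTER_CUBIC))
E
python3 - <<'E'
from h import *
np.set_printoptions(precision=4,suppress=True)
a=r.get_image("scene");b=r.get_image("top")
im=np.vstack([a["color"],b["color"]])
save(a,"s0.png",None,1.5);save(b,"t0.png",None,1.5)
Z=dict(pin=.04,pin_tip=.04,pin_head=.04,block=0,bore=.04,stand=0,eyelet=.045,notch=.037,mat=0,loupe=0,watch=0,jar=0)
for n,p in(("scene",a),("top",b)):
  R,t=cam(p);print(n,"cam",-R.T@t,p["fx"])
  for q,z in Z.items():
    for d in r.tip_of(p,q)[:3]: print(q,round(d["score"],2),np.round(d["location"],1),ray(p,d["location"],z)[:2])
print(r.state())
E
```

```text
pics
scene cam [ 1.1129 -0.6121  0.7498] 437.6175091409201
pin 0.63 [174.9 290.1] [0.554  0.2915]
pin_head 0.61 [172.7 286.4] [0.539  0.2948]
block 0.85 [201.1 305.4] [0.6302 0.2568]
block 0.77 [184.8 204.6] [0.3462 0.1475]
block 0.69 [178.1 364.8] [0.7139 0.4611]
bore 0.69 [160.4 192.3] [0.2687 0.1814]
stand 0.93 [306.  165.9] [ 0.5855 -0.2402]
eyelet 0.96 [298.6 193. ] [ 0.6481 -0.2156]
notch 0.92 [290.8 144.4] [ 0.5451 -0.2576]
mat 0.83 [237.7 215.5] [ 0.5272 -0.0107]
loupe 0.55 [282.6 260.8] [ 0.71  -0.064]
watch 0.81 [251.3 293. ] [0.713  0.0651]
jar 0.68 [279.2 307.6] [0.7896 0.0081]
jar 0.3 [178.6 289.1] [0.5312 0.3238]
top cam [0.3682 0.1009 0.9866] 372.3132691037137
pin 0.56 [185.8 189.1] [0.5665 0.2868]
pin_tip 0.24 [184.7 193.1] [0.5695 0.2765]
pin_head 0.44 [193.4 187.3] [0.5463 0.2905]
block 0.79 [139.4 125.9] [0.7054 0.477 ]
block 0.75 [274.1 238.8] [0.3429 0.1551]
block 0.65 [170.7 199.6] [0.6173 0.2678]
bore 0.82 [184.5 195.3] [0.5701 0.2708]
bore 0.72 [297.6 230.3] [0.2875 0.1727]
bore 0.68 [150.5 109.1] [0.6605 0.504 ]
stand 0.69 [182.9 380.5] [ 0.5874 -0.2237]
eyelet 0.85 [155.4 382. ] [ 0.6513 -0.2169]
mat 0.71 [202.9 300.7] [ 0.5306 -0.0071]
loupe 0.5 [140.4 320.8] [ 0.7067 -0.0652]
watch 0.55 [141.2 269.1] [0.7033 0.0782]
jar 0.69 [111.8 291.8] [0.7907 0.0145]
{'time': 1.3, 'qpos': array([1.2397, 0.3773, 0.081 , 1.2744, 0.    , 1.4605]), 'dq': array([-0.0013,  0.0021,  0.    , -0.0005, -0.0011, -0.0001]), 'tau': array([ -0.0004, -46.3521,  27.0152,   0.0004,  -0.0001,   0.    ]), 'tcp_pos': array([0.1259, 0.5611, 0.2453]), 'tcp_rot': array([0.    , 0.1102, 0.9939, 0.0001]), 'ft_force': array([0.3936, 0.9645, 0.4983]), 'torque': array([-0.0177, -0.0099,  0.0576]), 'grasp_force': 0.0, 'opening': 1.0029988487323926}
```

View pics/s0.png

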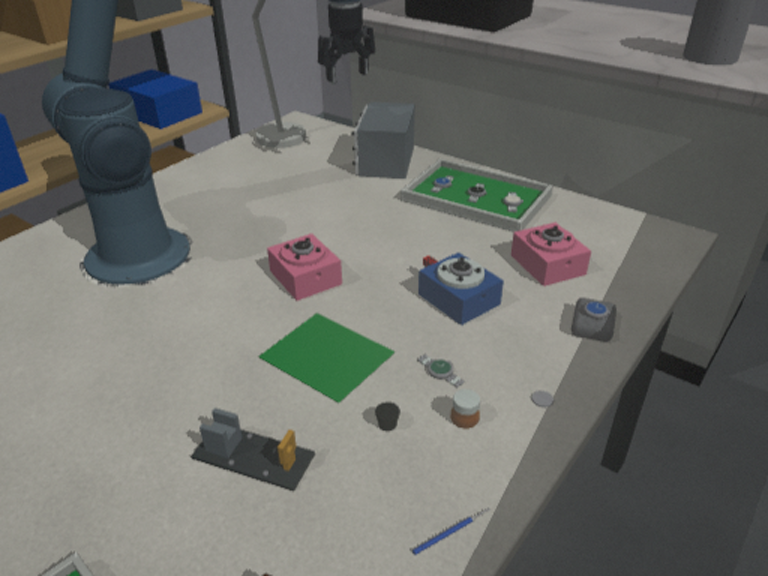

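View pics/t0.png

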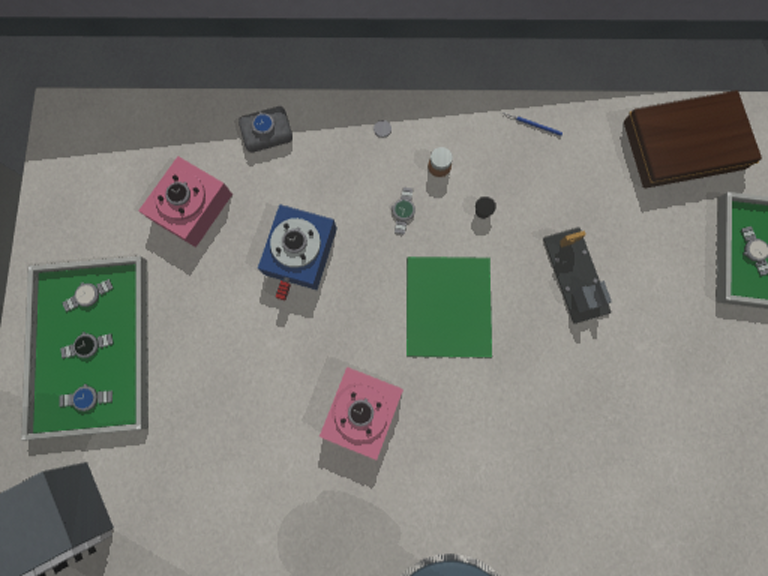

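The top view shows the blue block at (295,246) and its red head at (283,290). The mat is at (449,307), the stand at (577,275) with its brass eyelet on the far side, and the loupe, watch and jar are at (485,207), (403,210) and (440,162). Next I fit poses from silhouettes.

```bash
cat >> h.py <<'E'
from scipy.optimize import minimize
S=8
def boxpts(x,y,yaw,b):
    c,s=np.cos(yaw),np.sin(yaw)
    return [[x+c*u-s*v,y+s*u+c*v,w] for u in b[0] for v in b[1] for w in b[2]]
def hullmask(pts): # (col,row)
    m=np.zeros((384*S//2,512*S//2),np.uint8); k=S//2
    cv2.fillConvexPoly(m,cv2.convexHull(np.round(((np.array(pts)+.5)*k)*16).astype(np.int32)),1,shift=4); return m
def blob(p,f,near,rad):
    h=cv2.cvtColor(p["color"],cv2.COLOR_RGB2HSV).astype(int); m=f(h[...,0],h[...,1],h[...,2])
    rr,cc=np.nonzero(m); k=np.hypot(rr-near[0],cc-near[1])<rad
    m2=np.zeros(m.shape,np.uint8); m2[rr[k],cc[k]]=1
    n,l,st,_=cv2.connectedComponentsWithStats(m2)
    m2=(l==1+np.argmax(st[1:,4])).astype(np.uint8); return m2
def pixhull(m):
    rr,cc=np.nonzero(m); q=np.vstack([np.c_[cc+a,rr+b] for a in(-.5,.5) for b in(-.5,.5)]); return hullmask(q)
def fit(ps,masks,b,x0,yaw=None):
    def cost(v):
        y=v[2] if yaw is None else yaw; c=0
        for p,m in zip(ps,masks):
            h=hullmask([proj(p,X)[::-1] for X in boxpts(v[0],v[1],y,b)])
            c+=(h!=m).sum()/m.sum()
        return c
    n=3 if yaw is None else 2
    s=np.vstack([x0[:n]]+[np.array(x0[:n])+d for d in np.diag([.01,.01,.12])[:n,:n]])
    o=minimize(cost,x0[:n],method="Nelder-Mead",options=dict(initial_simplex=s,xatol=1e-5,fatol=1e-5,maxiter=250)); return o.x,o.fun
E
python3 - <<'E'
from h import *
np.set_printoptions(precision=4,suppress=True)
a=r.get_image("scene");b=r.get_image("top")
blue=lambda h,s,v:(h>100)&(h<130)&(s>110)
red=lambda h,s,v:((h<8)|(h>172))&(s>130)
green=lambda h,s,v:(h>50)&(h<75)&(s>120)
brass=lambda h,s,v:(h>8)&(h<28)&(s>120)
B=([-.06,.06],[-.05,.05],[0,.056]); H=([-.015,.015],[-.008,.008],[.032,.048])
M=([-.09,.09],[-.075,.075],[0,.003]); E=([-.004,.004],[-.017,.017],[.008,.062])
def go(n,f,bx,x0,rad,yaw=None):
  ms=[pixhull(blob(p,f,proj(p,[x0[0],x0[1],np.mean(bx[2])]),rad)) for p in(a,b)]
  o=[fit([a,b],ms,bx,x0,yaw)]+[fit([p],[m],bx,x0,yaw) for p,m in zip((a,b),ms)]
  print(n,*o)
  return o[0][0]
v=go("block",blue,B,[.617,.268,-.26],60)
go("head",red,H,[.545,.291],25,v[2])
go("mat",green,M,[.53,-.007,0],90)
go("brass",brass,E,[.651,-.217,.26],25)
save(b,"st.png",(140,225,355,415),8)
E
```

```text
block (array([ 0.6282,  0.2706, -0.3052]), np.float64(1.3351757575804766)) (array([ 0.5982,  0.3098, -0.7316]), np.float64(1.0079299146590137)) (array([ 0.6307,  0.2685, -0.3156]), np.float64(0.13367698791403992))
head (array([0.5469, 0.2891]), np.float64(2.8415071247486665)) (array([0.5331, 0.2991]), np.float64(2.5907859078590785)) (array([0.5469, 0.2888]), np.float64(0.16054013503375844))
mat (array([ 0.5275, -0.0026, -0.0093]), np.float64(0.05377599237249052)) (array([ 0.5272, -0.0034,  0.0032]), np.float64(0.021682451253481894)) (array([ 0.5284, -0.0023, -0.0133]), np.float64(0.021648386933229683))
brass (array([ 0.6455, -0.2175,  0.4035]), np.float64(1.1476223487315225)) (array([ 0.642 , -0.2159,  0.3064]), np.float64(0.1429657794676806)) (array([ 0.6462, -0.2178,  0.352 ]), np.float64(0.901657458563536))
```

View pics/st.png

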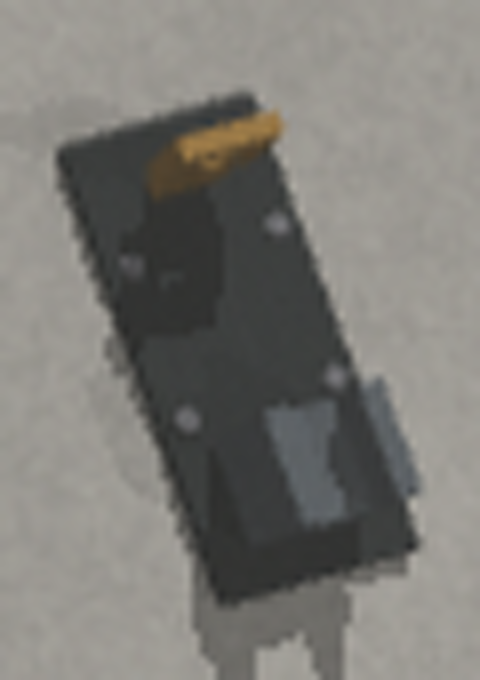

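The crop shows the stand base plate corners at about (58,150), (252,93), (418,548) and (222,605). The eyelet is at the far end and the notch at the near end.

Run:
```python
from h import *
np.set_printoptions(precision=4,suppress=True)
a=r.get_image("scene");b=r.get_image("top")
C=np.array([ray(b,[y/8-.5+140,x/8-.5+355],.008)[:2] for x,y in((58,150),(252,93),(418,548),(222,605))])
print("stand centre",C.mean(0),"edges",[np.linalg.norm(C[i]-C[i-1]) for i in range(4)],"yaw",np.arctan2(*(C[:2].sum(0)-C[2:].sum(0))[::-1]), np.arctan2(*(C[0]-C[1]+C[3]-C[2])[::-1])-np.pi/2)
# scene hsv in block & head
h=cv2.cvtColor(a["color"],cv2.COLOR_RGB2HSV)
for X in([.63,.27,.03],[.545,.29,.04]):
  rr,cc=map(int,proj(a,X)); print(rr,cc)
def go(n,f,bx,x0,rad,yaw=None,off=(0,0)):
  ms=[]
  for p in(a,b):
    hh=cv2.cvtColor(p["color"],cv2.COLOR_RGB2HSV).astype(int); m=f(*cv2.split(hh.astype(np.float32))).astype(np.uint8)
    k=np.zeros_like(m); c=proj(p,[x0[0],x0[1],np.mean(bx[2])]); cv2.circle(k,(int(c[1]),int(c[0])),rad,1,-1); m=cv2.morphologyEx(m&k,cv2.MORPH_CLOSE,np.ones((5,5)))
    N,l,st,_=cv2.connectedComponentsWithStats(m); j=1+np.argmax(st[1:,4]); print(n,st[j]); ms.append(pixhull(l==j))
  o=[fit([a,b],ms,bx,x0,yaw)]+[fit([p],[m],bx,x0,yaw) for p,m in zip((a,b),ms)]
  print(*o); return o[0][0]
blue=lambda h,s,v:(h>100)&(h<130)&(s>90)
red=lambda h,s,v:((h<10)|(h>170))&(s>110)
v=go("block",blue,([-.06,.06],[-.05,.05],[0,.056]),[.628,.268,-.26],60)
w=go("head",red,([-.015,.015],[-.008,.008],[.032,.048]),[.545,.291],14,v[2])
save(a,"sc.png",(150,220,260,350),6)
```

```text
stand centre [ 0.5863 -0.2306] edges [np.float64(0.16225494656678144), np.float64(0.0701928036282903), np.float64(0.16301856758446287), np.float64(0.06865068055039472)] yaw 0.2883795457052937 0.294724439140049
190 308
174 287
block [281 169  54  47 728]
block [172 137  50  53 837]
(array([ 0.6275,  0.2689, -0.2818]), np.float64(0.28965237698324786)) (array([ 0.6265,  0.2708, -0.2888]), np.float64(0.17681578841593312)) (array([ 0.6291,  0.2688, -0.2567]), np.float64(0.10099063461473443))
head [283 171   8   5  19]
head [184 187   9  13  69]
(array([0.5469, 0.288 ]), np.float64(1.9818145952480934)) (array([0.5352, 0.3008]), np.float64(1.7807933194154488)) (array([0.5466, 0.2886]), np.float64(0.11238367931281316))
```

View pics/sc.png

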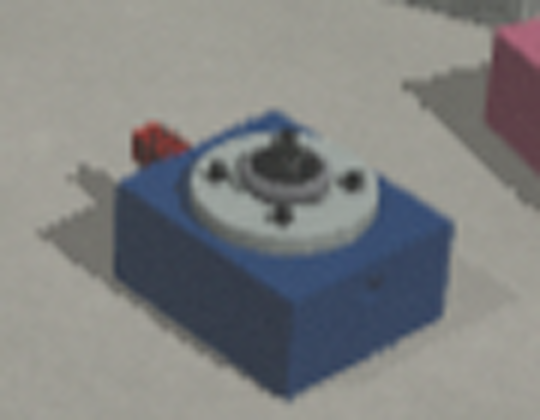

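```bash
cat > go.py <<'E'
import sys
from h import *
from scipy.spatial.transform import Rotation as Ro
# go.py x y z yaw : delta in tool axes and roll from the present (measured) pose
def d(t,yaw):
    s=r.state(); w,x,y,z=s["tcp_rot"]; R=Ro.from_quat([x,y,z,w]).as_matrix()
    cy=np.arctan2(-R[1,0],-R[0,0]); e=(cy-yaw+np.pi)%(2*np.pi)-np.pi
    print("delta",np.round(R.T@(np.array(t)-s["tcp_pos"]),4),"roll",round(e,4),"cur",np.round(s["tcp_pos"],4),"yaw",round(cy,4),"F",np.round(s["ft_force"],1),"t",s["time"],"q6",round(s["qpos"][5],2))
if __name__=="__main__": d([float(v) for v in sys.argv[1:4]],float(sys.argv[4]))
E
python3 go.py .545 .289 .20 -.26
```

```text
delta [-0.4685 -0.1737  0.0453] roll 0.0392 cur [0.1259 0.5611 0.2453] yaw -0.2208 F [0.  0.3 0.3] t 1.5 q6 1.46
```

```bash
python3 -m crank '[{"delta_pos":[-0.234,-0.087,0.02],"roll":0.039},{"delta_pos":[-0.234,-0.087,0.02],"roll":0.039},{"delta_pos":[-0.234,-0.087,0.02],"roll":0.039},{"delta_pos":[-0.234,-0.087,0.02],"roll":0.039},{"delta_pos":[-0.234,-0.087,0.02],"roll":0.039},{"delta_pos":[-0.234,-0.087,0.02],"roll":0.039},{"delta_pos":[-0.234,-0.087,0.02],"roll":0.039},{"delta_pos":[-0.234,-0.087,0.02],"roll":0.039}]' 0; python3 go.py .545 .289 .13 -.26
```

```text
time: 2.17
tcp_pos: [0.337, 0.4236, 0.2251]
tcp_rot: [-0.0, 0.132, 0.991, -0.0]
ft_force: [-0.3, -0.3, -0.7]
opening: 0.499
grasp_force: 0.0
delta [-0.236  -0.0755  0.095 ] roll -0.0044 cur [0.337  0.4236 0.2251] yaw -0.2644 F [-0.3 -0.3 -0.7] t 2.1667 q6 1.05
```

```bash
python3 -m crank '[{"delta_pos":[-0.236,-0.0755,0.05],"roll":0},{"delta_pos":[-0.236,-0.0755,0.05],"roll":0},{"delta_pos":[-0.236,-0.0755,0.05],"roll":0},{"delta_pos":[-0.236,-0.0755,0.095],"roll":0},{"delta_pos":[-0.236,-0.0755,0.095],"roll":0},{"delta_pos":[-0.236,-0.0755,0.095],"roll":0},{"delta_pos":[-0.236,-0.0755,0.095],"roll":0},{"delta_pos":[-0.236,-0.0755,0.095],"roll":0}]' 0; python3 go.py .545 .289 .047 -.26
python3 - <<'E'
from h import *
a=r.get_image("scene");b=r.get_image("top")
A=cv2.resize(a["color"][130:220,250:350],None,fx=4,fy=4);B=cv2.resize(b["color"][130:220,150:250],None,fx=4,fy=4)
cv2.imwrite("pics/g1.png",np.hstack([A,B])[:,:,::-1])
E
```

```text
time: 2.83
tcp_pos: [0.5446, 0.2898, 0.1274]
tcp_rot: [-0.001, 0.131, 0.991, -0.001]
ft_force: [1.1, 0.8, 0.5]
opening: 0.504
grasp_force: 0.0
delta [-0.0008 -0.0004  0.0804] roll -0.0025 cur [0.5446 0.2898 0.1274] yaw -0.2625 F [1.1 0.8 0.5] t 2.8333 q6 0.65
```

View pics/g1.png

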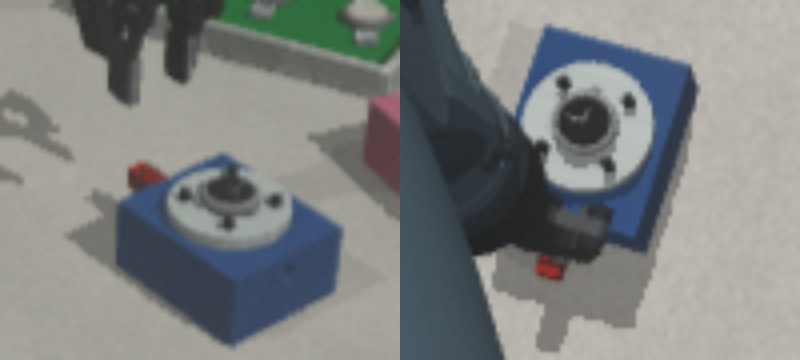

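The open gripper stands over the red head: head at (145,178) in the scene crop, fingers above and behind it. Descending.

```bash
python3 -m crank '[{"delta_pos":[-0.001,-0.0005,0.03],"roll":0},{"delta_pos":[-0.001,-0.0005,0.06],"roll":0},{"delta_pos":[-0.001,-0.0005,0.078],"roll":0},{"delta_pos":[-0.001,-0.0005,0.080],"roll":0},{"delta_pos":[-0.001,-0.0005,0.080],"roll":0},{"delta_pos":[-0.001,-0.0005,0.080],"roll":0}]' 0 && python3 go.py .545 .289 .047 -.26
python3 - <<'E'
from h import *
a=r.get_image("scene");b=r.get_image("top")
A=cv2.resize(a["color"][140:200,260:330],None,fx=5,fy=5);B=cv2.resize(b["color"][160:220,160:230],None,fx=5,fy=5)
cv2.imwrite("pics/g2.png",np.hstack([A,B])[:,:,::-1])
E
```

```text
time: 3.43
tcp_pos: [0.5449, 0.2922, 0.0523]
tcp_rot: [0.001, 0.129, 0.992, 0.001]
ft_force: [0.3, 0.6, 0.1]
opening: 0.504
grasp_force: 0.0
delta [-0.0009 -0.0031  0.0053] roll 0.0021 cur [0.5449 0.2922 0.0523] yaw -0.2579 F [0.3 0.6 0.1] t 3.4333 q6 0.65
```

View pics/g2.png

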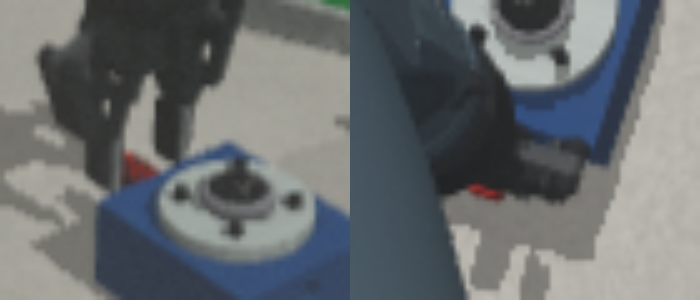

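The fingers straddle the head, at (135,165) in the left crop. I lower a little more and close.

```bash
python3 -m crank '[{"delta_pos":[0,-0.001,0.004],"roll":0},{"delta_pos":[0,-0.001,0.004],"roll":0},{"delta_pos":[0,-0.001,0.004],"roll":0}]' 0 && python3 -m crank '[{"delta_pos":[0,0,0],"roll":0},{"delta_pos":[0,0,0],"roll":0},{"delta_pos":[0,0,0],"roll":0},{"delta_pos":[0,0,0],"roll":0},{"delta_pos":[0,0,0],"roll":0},{"delta_pos":[0,0,0],"roll":0},{"delta_pos":[0,0,0],"roll":0},{"delta_pos":[0,0,0],"roll":0}]' -1; python3 go.py .545 .289 .047 -.26;  python3 -c "
from plant import r
print(r.state()['torque'])"
```

```text
time: 3.78
tcp_pos: [0.5447, 0.2896, 0.0467]
tcp_rot: [0.0, 0.13, 0.992, 0.0]
ft_force: [-0.1, 0.4, 0.2]
opening: 0.5
grasp_force: 0.0
time: 4.45
tcp_pos: [0.5446, 0.2895, 0.0465]
tcp_rot: [0.0, 0.13, 0.992, -0.0]
ft_force: [-0.8, -1.3, 4.1]
opening: 0.168
grasp_force: 62.5
delta [-0.0005 -0.0003 -0.0005] roll 0.0 cur [0.5446 0.2895 0.0465] yaw -0.26 F [-0.8 -1.3  4.1] t 4.45 q6 0.65
[-0.39595662  0.12695163 -0.05836421]
```

Gripped with small side forces. I pull a first stretch.

```bash
python3 -m crank '[{"delta_pos":[0.006,0,0],"roll":0},{"delta_pos":[0.012,0,0],"roll":0},{"delta_pos":[0.02,0,0],"roll":0},{"delta_pos":[0.03,0,0],"roll":0},{"delta_pos":[0.04,0,0],"roll":0},{"delta_pos":[0.04,0,0],"roll":0}]'; python3 go.py .545 .289 .047 -.26;  python3 -c "
from plant import r
print(r.state()['torque'])"
```

```text
time: 4.95
tcp_pos: [0.5025, 0.3006, 0.046]
tcp_rot: [-0.002, 0.129, 0.992, -0.0]
ft_force: [-3.2, -0.4, 3.1]
opening: 0.166
grasp_force: 62.4
delta [-0.044  -0.0004 -0.0011] roll 0.0022 cur [0.5025 0.3006 0.046 ] yaw -0.2578 F [-3.2 -0.4  3.1] t 4.95 q6 0.69
[-0.14506318  0.20551827 -0.01434984]
```

Low forces, so I continue out past the full length (about 125 mm).

```bash
python3 -m crank '[{"delta_pos":[0.01,0,0],"roll":0},{"delta_pos":[0.02,0,0],"roll":0},{"delta_pos":[0.03,0,0],"roll":0},{"delta_pos":[0.04,0,0],"roll":0},{"delta_pos":[0.05,0,0],"roll":0},{"delta_pos":[0.06,0,0],"roll":0},{"delta_pos":[0.06,0,0],"roll":0}]'; python3 -m crank '[{"delta_pos":[0.01,0,0],"roll":0},{"delta_pos":[0.02,0,0],"roll":0},{"delta_pos":[0.025,0,0],"roll":0},{"delta_pos":[0.025,0,0],"roll":0},{"delta_pos":[0.025,0,0],"roll":0}]';python3 go.py .47 -.01 .10 .2
python3 - <<'E'
from h import *
a=r.get_image("scene");b=r.get_image("top")
A=cv2.resize(a["color"][120:220,220:350],None,fx=3,fy=3);B=cv2.resize(b["color"][140:240,110:240],None,fx=3,fy=3)
cv2.imwrite("pics/g3.png",np.hstack([A,B])[:,:,::-1])
E
```

```text
time: 5.53
tcp_pos: [0.4445, 0.3155, 0.0457]
tcp_rot: [-0.002, 0.129, 0.992, -0.0]
ft_force: [0.2, -0.2, -0.3]
opening: 0.168
grasp_force: 61.9
time: 5.95
tcp_pos: [0.4234, 0.3218, 0.0463]
tcp_rot: [0.0, 0.129, 0.992, -0.0]
ft_force: [-0.1, -0.5, -1.2]
opening: 0.168
grasp_force: 61.9
delta [-0.1302 -0.3088 -0.0537] roll -0.4593 cur [0.4234 0.3218 0.0463] yaw -0.2593 F [-0.1 -0.5 -1.2] t 5.95 q6 0.79
```

View pics/g3.png

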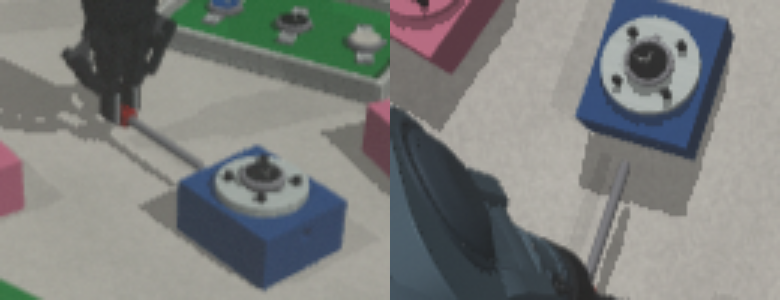

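The pin is out: tip at (628,165) in the right crop, well clear of the block. Lift and carry to the mat.

```bash
python3 -m crank '[{"delta_pos":[0,0,-0.02],"roll":0},{"delta_pos":[0,0,-0.06],"roll":0},{"delta_pos":[0,0,-0.1],"roll":0},{"delta_pos":[-0.03,-0.04,-0.1],"roll":-0.1},{"delta_pos":[-0.05,-0.08,-0.1],"roll":-0.2},{"delta_pos":[-0.07,-0.12,-0.1],"roll":-0.3},{"delta_pos":[-0.09,-0.15,-0.1],"roll":-0.4},{"delta_pos":[-0.09,-0.15,-0.1],"roll":-0.4}]'; python3 go.py .473 -.019 .10 .29
```

```text
time: 6.72
tcp_pos: [0.4741, 0.1485, 0.1467]
tcp_rot: [0.001, -0.069, 0.998, -0.001]
ft_force: [-0.5, 0.1, -1.2]
opening: 0.17
grasp_force: 61.9
delta [ 0.024  -0.1657  0.0471] roll -0.1529 cur [0.4741 0.1485 0.1467] yaw 0.1371 F [-0.5  0.1 -1.2] t 6.7167 q6 0.04
```

```bash
python3 -m crank '[{"delta_pos":[0.005,-0.035,0],"roll":-0.08},{"delta_pos":[0.01,-0.07,0],"roll":-0.153},{"delta_pos":[0.016,-0.11,0.01],"roll":-0.153},{"delta_pos":[0.024,-0.15,0.03],"roll":-0.153},{"delta_pos":[0.024,-0.166,0.05],"roll":-0.153},{"delta_pos":[0.024,-0.166,0.08],"roll":-0.153},{"delta_pos":[0.024,-0.166,0.1],"roll":-0.153},{"delta_pos":[0.024,-0.166,0.1],"roll":-0.153}]'; python3 go.py .473 -.019 .02 .29
python3 - <<'E'
from h import *
a=r.get_image("scene");b=r.get_image("top")
A=cv2.resize(a["color"][170:290,150:280],None,fx=3,fy=3);B=cv2.resize(b["color"][140:260,240:370],None,fx=3,fy=3)
cv2.imwrite("pics/g4.png",np.hstack([A,B])[:,:,::-1])
E
```

```text
time: 7.38
tcp_pos: [0.4684, -0.0143, 0.0427]
tcp_rot: [-0.003, -0.145, 0.989, 0.001]
ft_force: [-1.2, 0.2, -0.9]
opening: 0.167
grasp_force: 61.8
delta [-0.0032 -0.0059  0.0227] roll 0.0007 cur [ 0.4684 -0.0143  0.0427] yaw 0.2907 F [-1.2  0.2 -0.9] t 7.3833 q6 -0.46
```

View pics/g4.png

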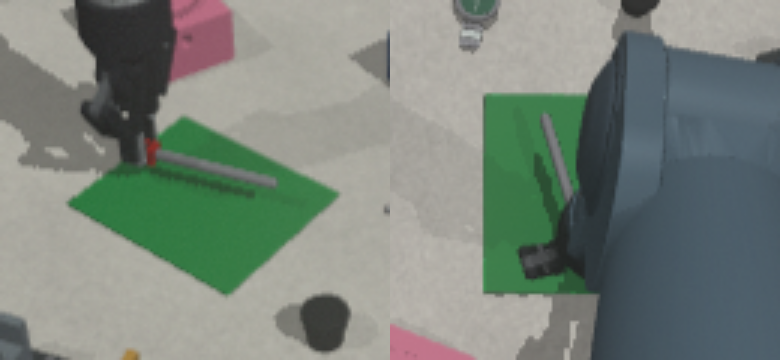

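The pin hangs level over the mat, tip at (275,183) in the left crop. Lowering gently.

```bash
python3 -m crank '[{"delta_pos":[0,0,0.006],"roll":0},{"delta_pos":[0,0,0.012],"roll":0},{"delta_pos":[0,0,0.018],"roll":0},{"delta_pos":[0,0,0.022],"roll":0},{"delta_pos":[0,0,0.022],"roll":0},{"delta_pos":[0,0,0.022],"roll":0}]'; python3 -m crank '[{"delta_pos":[0,0,0.002],"roll":0},{"delta_pos":[0,0,0.004],"roll":0},{"delta_pos":[0,0,0.004],"roll":0},{"delta_pos":[0,0,0.004],"roll":0}]'
```

```text
time: 7.98
tcp_pos: [0.4713, -0.0139, 0.0241]
tcp_rot: [-0.0, -0.146, 0.989, 0.0]
ft_force: [0.3, -0.2, -0.6]
opening: 0.169
grasp_force: 61.9
time: 8.32
tcp_pos: [0.4715, -0.0141, 0.0203]
tcp_rot: [-0.0, -0.146, 0.989, 0.0]
ft_force: [-0.8, 0.1, -0.1]
opening: 0.167
grasp_force: 61.9
```

```bash
python3 -m crank '[{"delta_pos":[0,0,0.001],"roll":0},{"delta_pos":[0,0,0.002],"roll":0},{"delta_pos":[0,0,0.002],"roll":0},{"delta_pos":[0,0,0.002],"roll":0}]'; python3 -m crank '[{"delta_pos":[0,0,0.0005],"roll":0},{"delta_pos":[0,0,0.001],"roll":0},{"delta_pos":[0,0,0.001],"roll":0}]'
```

```text
time: 8.65
tcp_pos: [0.4717, -0.0141, 0.0187]
tcp_rot: [0.0, -0.146, 0.989, -0.0]
ft_force: [-1.2, 1.0, 5.0]
opening: 0.167
grasp_force: 62.6
time: 8.9
tcp_pos: [0.4718, -0.0141, 0.0187]
tcp_rot: [0.0, -0.146, 0.989, -0.0]
ft_force: [-4.5, 0.6, 15.5]
opening: 0.168
grasp_force: 64.1
```

Contact on the mat. Relieve it slightly, open, and rise.

```bash
python3 -m crank '[{"delta_pos":[0,0,-0.0015],"roll":0},{"delta_pos":[0,0,-0.0015],"roll":0}]'; python3 -m crank '[{"delta_pos":[0,0,0],"roll":0},{"delta_pos":[0,0,0],"roll":0},{"delta_pos":[0,0,0],"roll":0},{"delta_pos":[0,0,0],"roll":0},{"delta_pos":[0,0,0],"roll":0},{"delta_pos":[0,0,0],"roll":0}]' -0.2;  python3 -m crank '[{"delta_pos":[0,0,-0.01],"roll":0},{"delta_pos":[0,0,-0.03],"roll":0},{"delta_pos":[0,0,-0.06],"roll":0},{"delta_pos":[0.02,0,-0.1],"roll":0},{"delta_pos":[0.04,0.03,-0.12],"roll":0},{"delta_pos":[0.04,0.06,-0.12],"roll":0},{"delta_pos":[0.04,0.1,-0.12],"roll":0},{"delta_pos":[0.04,0.1,-0.12],"roll":0}]'
python3 - <<'E'
from h import *
a=r.get_image("scene");b=r.get_image("top")
A=cv2.resize(a["color"][170:290,150:280],None,fx=3,fy=3);B=cv2.resize(b["color"][140:260,240:370],None,fx=3,fy=3)
cv2.imwrite("pics/g5.png",np.hstack([A,B])[:,:,::-1])
for n,p in(("s",a),("t",b)):
  for q,z in(("pin",.011),("pin_head",.011),("pin_tip",.009)):
    for d in r.tip_of(p,q)[:2]: print(n,q,round(d["score"],2),np.round(d["location"],1),ray(p,d["location"],z)[:2].round(4))
E
```

```text
time: 9.07
tcp_pos: [0.4719, -0.0141, 0.0191]
tcp_rot: [0.0, -0.146, 0.989, -0.0]
ft_force: [0.5, 1.6, -0.7]
opening: 0.164
grasp_force: 61.9
time: 9.57
tcp_pos: [0.4715, -0.014, 0.0187]
tcp_rot: [-0.0, -0.146, 0.989, 0.0]
ft_force: [-0.4, 0.3, -0.7]
opening: 0.402
grasp_force: 0.0
time: 10.23
tcp_pos: [0.4017, 0.0749, 0.1392]
tcp_rot: [-0.0, -0.149, 0.989, 0.002]
ft_force: [-0.7, 0.6, -0.5]
opening: 0.399
grasp_force: 0.0
s pin 0.58 [227.4 205.4] [ 0.4886 -0.0051]
s pin_head 0.72 [288.2 144.2] [ 0.5183 -0.2399]
s pin_head 0.55 [225.7 198.5] [ 0.4695 -0.0108]
s pin_tip 0.54 [239.6 244. ] [0.5964 0.0193]
t pin_tip 0.59 [181.4 291.4] [0.5875 0.0181]
t pin_tip 0.31 [113.4 289.4] [0.782  0.0221]
```

View pics/g5.png

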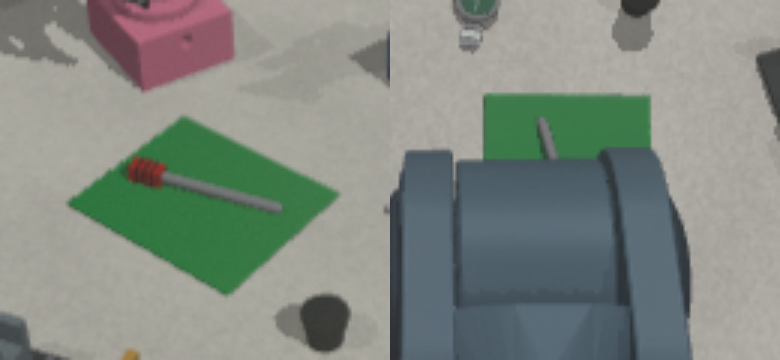

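The pin lies flat on the mat, head at (145,172) and tip at (280,208) in the left crop, released. Now I go above the shank at pin x ≈ 58 mm.

```bash
python3 go.py .5435 .0075 .08 .2925
```

```text
delta [-0.1152 -0.0989  0.0586] roll -0.0014 cur [0.4047 0.0692 0.1386] yaw 0.2911 F [ 0.1 -0.4 -0.8] t 10.6333 q6 -0.28
```

```bash
python3 -m crank '[{"delta_pos":[-0.03,-0.03,0],"roll":0},{"delta_pos":[-0.06,-0.06,0],"roll":0},{"delta_pos":[-0.09,-0.08,0.01],"roll":0},{"delta_pos":[-0.115,-0.099,0.03],"roll":0},{"delta_pos":[-0.115,-0.099,0.058],"roll":0},{"delta_pos":[-0.115,-0.099,0.08],"roll":0},{"delta_pos":[-0.115,-0.099,0.08],"roll":0},{"delta_pos":[-0.115,-0.099,0.08],"roll":0}]'; python3 go.py .5435 .0075 .0185 .2925
python3 - <<'E'
from h import *
a=r.get_image("scene");b=r.get_image("top")
A=cv2.resize(a["color"][170:290,150:280],None,fx=3,fy=3);B=cv2.resize(b["color"][140:260,240:370],None,fx=3,fy=3)
cv2.imwrite("pics/g6.png",np.hstack([A,B])[:,:,::-1])
E
```

```text
time: 11.3
tcp_pos: [0.5414, 0.0079, 0.0574]
tcp_rot: [-0.002, -0.145, 0.989, 0.001]
ft_force: [-0.3, -0.1, 0.0]
opening: 0.395
grasp_force: 0.0
delta [-0.002  -0.0011  0.0389] roll -0.0007 cur [0.5414 0.0079 0.0574] yaw 0.2918 F [-0.3 -0.1  0. ] t 11.3 q6 -0.39
```

View pics/g6.png

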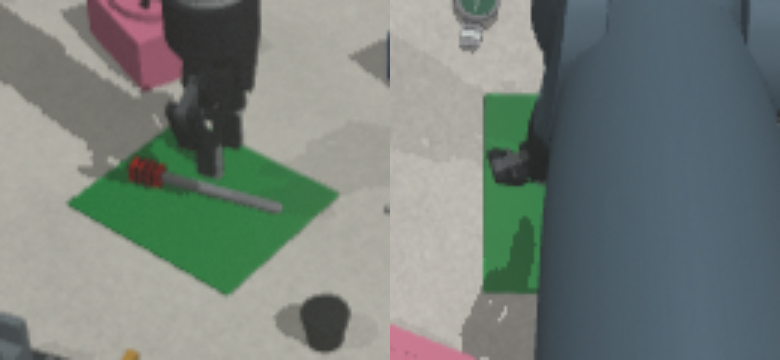

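The fingers stand over the shank at (210,165), between head and tip. Lowering and gripping.

```bash
python3 -m crank '[{"delta_pos":[-0.001,-0.0005,0.012],"roll":0},{"delta_pos":[-0.001,-0.0005,0.024],"roll":0},{"delta_pos":[-0.001,-0.0005,0.034],"roll":0},{"delta_pos":[-0.001,-0.0005,0.037],"roll":0},{"delta_pos":[-0.001,-0.0005,0.037],"roll":0},{"delta_pos":[-0.001,-0.0005,0.037],"roll":0},{"delta_pos":[-0.001,-0.0005,0.037],"roll":0}]'; python3 go.py .5435 .0075 .0185 .2925
```

```text
time: 11.98
tcp_pos: [0.5448, 0.0084, 0.0227]
tcp_rot: [0.001, -0.146, 0.989, -0.0]
ft_force: [-0.4, 0.4, -0.1]
opening: 0.399
grasp_force: 0.0
delta [ 0.0015 -0.0005  0.0042] roll 0.0008 cur [0.5448 0.0084 0.0227] yaw 0.2933 F [-0.4  0.4 -0.1] t 11.9833 q6 -0.39
```

```bash
python3 -m crank '[{"delta_pos":[0.001,-0.0005,0.004],"roll":0},{"delta_pos":[0.001,-0.0005,0.004],"roll":0},{"delta_pos":[0.001,-0.0005,0.004],"roll":0},{"delta_pos":[0.001,-0.0005,0.004],"roll":0}]'; python3 -m crank '[{"delta_pos":[0,0,0],"roll":0},{"delta_pos":[0,0,0],"roll":0},{"delta_pos":[0,0,0],"roll":0},{"delta_pos":[0,0,0],"roll":0},{"delta_pos":[0,0,0],"roll":0},{"delta_pos":[0,0,0],"roll":0},{"delta_pos":[0,0,0],"roll":0},{"delta_pos":[0,0,0],"roll":0}]' -1
```

```text
time: 12.32
tcp_pos: [0.5433, 0.0076, 0.0178]
tcp_rot: [-0.0, -0.146, 0.989, 0.0]
ft_force: [-0.7, -0.3, 0.6]
opening: 0.395
grasp_force: 0.0
time: 12.98
tcp_pos: [0.5435, 0.0076, 0.018]
tcp_rot: [0.0, -0.146, 0.989, -0.0]
ft_force: [-0.3, 0.2, 2.9]
opening: 0.086
grasp_force: 58.8
```

Gripped on the shank. I lift it, then refine the stand pose numerically from both views.

```bash
python3 -m crank '[{"delta_pos":[0,0,-0.01],"roll":0},{"delta_pos":[0,0,-0.04],"roll":0},{"delta_pos":[0,0,-0.08],"roll":0},{"delta_pos":[0,0,-0.11],"roll":0},{"delta_pos":[0,0.03,-0.11],"roll":0},{"delta_pos":[0,0.03,-0.11],"roll":0}]'
cat > st.py <<'E'
from h import *
np.set_printoptions(precision=4,suppress=True)
a=r.get_image("scene");b=dict(r.get_image("top"))
b["color"]=cv2.resize(cv2.imread("pics/t0.png")[:,:,::-1],(512,384),interpolation=cv2.INTER_AREA)
for p in(a,b):
    p["g"]=cv2.GaussianBlur(p["color"],(0,0),.5).astype(np.float32)
BX=dict(base=(([-.0825,.0825],[-.035,.035],[0,.008]),),all=())
boxes=[([-.0825,.0825],[-.035,.035],[0,.008]),([-.067,-.029],[-.02,-.012],[.008,.058]),([-.067,-.029],[.012,.02],[.008,.058]),([-.067,-.029],[-.02,.02],[.008,.037]),([.055,.063],[-.017,.017],[.008,.062])]
def model(p,v):
    m=np.zeros((384*S//2,512*S//2),np.uint8)
    for bx in boxes: m|=hullmask([proj(p,X)[::-1] for X in boxpts(v[0],v[1],v[2],bx)])
    return m
def sil(p,v0,t):
    c=p["color"].astype(int); hsv=cv2.cvtColor(p["color"],cv2.COLOR_RGB2HSV).astype(int)
    m=((hsv[...,2]<t)|((hsv[...,1]>100)&(hsv[...,0]<30))|((c[...,2]-c[...,0])>4)).astype(np.uint8)
    k=cv2.dilate(cv2.resize(model(p,v0),(512,384),interpolation=cv2.INTER_AREA),np.ones((15,15))); m&=k
    n,l,st,_=cv2.connectedComponentsWithStats(m); m=(l==1+np.argmax(st[1:,4])).astype(np.uint8)
    return m
E
python3 - <<'E'
from st import *
v0=[.5863,-.2306,.29]
for t in(70,80,90):
  ms=[sil(p,v0,t) for p in(a,b)]
  big=[cv2.resize(m,None,fx=S//2,fy=S//2,interpolation=cv2.INTER_NEAREST) for m in ms]
  res=[]
  for idx in([0],[1],[0,1]):
    f=lambda v:sum((model((a,b)[i],v)!=big[i]).sum()/big[i].sum() for i in idx)
    s=np.vstack([v0]+[np.array(v0)+d for d in np.diag([.008,.008,.05])])
    o=minimize(f,v0,method="Nelder-Mead",options=dict(initial_simplex=s,xatol=1e-5,fatol=1e-5,maxiter=150)); res.append((o.x,round(o.fun,3)))
  print(t,[m.sum() for m in ms],*res)
for q,z in(("eyelet",.045),("notch",.037)):
  for d in r.tip_of(a,q)[:1]: print(q,d["score"],ray(a,d["location"],z))
E
```

```text
time: 13.48
tcp_pos: [0.5353, 0.0392, 0.1307]
tcp_rot: [0.002, -0.147, 0.989, 0.001]
ft_force: [-1.2, -0.1, -0.8]
opening: 0.088
grasp_force: 58.9
70 [np.uint64(2093), np.uint64(1490)] (array([ 0.5847, -0.2327,  0.2776]), np.float64(0.168)) (array([ 0.5869, -0.2304,  0.2889]), np.float64(0.14)) (array([ 0.5861, -0.2316,  0.2885]), np.float64(0.312))
80 [np.uint64(2201), np.uint64(1584)] (array([ 0.5847, -0.232 ,  0.2912]), np.float64(0.112)) (array([ 0.5865, -0.2311,  0.292 ]), np.float64(0.075)) (array([ 0.5859, -0.2314,  0.2949]), np.float64(0.192))
90 [np.uint64(2234), np.uint64(1625)] (array([ 0.5849, -0.2321,  0.2927]), np.float64(0.095)) (array([ 0.5867, -0.2309,  0.2876]), np.float64(0.05)) (array([ 0.5861, -0.2313,  0.2926]), np.float64(0.156))
eyelet 0.94 [ 0.6426 -0.2111  0.045 ]
notch 0.6 [ 0.5397 -0.2449  0.037 ]
```

Both views agree on the stand: (0.586, -0.2314), yaw 0.2915. Moving above it with the tip short of the eyelet.

```bash
python3 go.py .5812 -.2328 .13 .2915
```

```text
delta [ 0.0326 -0.2711 -0.0028] roll 0.0018 cur [0.5341 0.0362 0.1273] yaw 0.2933 F [ 0.1 -0.5 -1.1] t 13.6833 q6 -0.34
```

```bash
python3 -m crank '[{"delta_pos":[0.005,-0.03,-0.003],"roll":0.001},{"delta_pos":[0.01,-0.07,-0.003],"roll":0.001},{"delta_pos":[0.015,-0.11,-0.003],"roll":0.001},{"delta_pos":[0.02,-0.15,-0.003],"roll":0.001},{"delta_pos":[0.025,-0.19,-0.003],"roll":0.001},{"delta_pos":[0.03,-0.23,-0.003],"roll":0.001},{"delta_pos":[0.0326,-0.26,-0.003],"roll":0.001},{"delta_pos":[0.0326,-0.271,-0.003],"roll":0.001}]'; python3 -m crank '[{"delta_pos":[0,0,0],"roll":0},{"delta_pos":[0,0,0],"roll":0},{"delta_pos":[0,0,0],"roll":0}]'
cat > pn.py <<'E'
from h import *
np.set_printoptions(precision=4,suppress=True)
import sys
v=np.array([.586,-.2314]);yw=.2915;R=np.array([[np.cos(yw),np.sin(yw)],[-np.sin(yw),np.cos(yw)]])
z=r.state()["tcp_pos"][2]-.0086
for n in("scene","top"):
  p=r.get_image(n)
  for q,dz in(("pin_head",.002),("pin_tip",-.0015),("pin",.0015)):
    for d in r.tip_of(p,q)[:2]:
      X=ray(p,d["location"],z+dz)[:2]; print(n,q,round(d["score"],2),np.round(d["location"],1),"stand xy",R@(X-v))
s=r.state();print("tcp in stand",R@(s["tcp_pos"][:2]-v),s["tcp_pos"][2],"F stand",R@s["ft_force"][:2],s["ft_force"][2])
E
python3 pn.py; python3 go.py .5812 -.2328 .0655 .2915
```

```text
time: 14.35
tcp_pos: [0.5815, -0.2381, 0.1296]
tcp_rot: [-0.0, -0.143, 0.99, -0.001]
ft_force: [0.9, 0.5, -0.8]
opening: 0.085
grasp_force: 59.0
time: 14.6
tcp_pos: [0.581, -0.2313, 0.13]
tcp_rot: [-0.001, -0.146, 0.989, 0.001]
ft_force: [-0.1, 0.5, -0.9]
opening: 0.084
grasp_force: 59.0
scene pin_head 0.82 [252.3 128.3] stand xy [-0.0798  0.0039]
scene pin_head 0.5 [279.1 306.9] stand xy [0.2842 0.0576]
scene pin_tip 0.5 [272.7 180.3] stand xy [ 0.0464 -0.0075]
scene pin 0.53 [257.  136.9] stand xy [-0.0559 -0.0015]
top pin_head 0.7 [206.3 409.2] stand xy [-0.0825  0.0085]
top pin_tip 0.82 [158.2 393.2] stand xy [0.0383 0.0023]
top pin 0.83 [196.7 411.9] stand xy [-0.0628 -0.0059]
tcp in stand [-0.0042  0.0007] 0.13091756510138033 F stand [-0.3191  0.6128] -0.2684267686777138
delta [ 0.0008 -0.0007  0.0654] roll 0.0015 cur [ 0.5818 -0.2319  0.1309] yaw 0.293 F [-0.5  0.5 -0.3] t 15.0 q6 -0.77
```

```bash
cat > hd.py <<'E'
from h import *
np.set_printoptions(precision=4,suppress=True)
v=np.array([.586,-.2314]);yw=.2915;R=np.array([[np.cos(yw),np.sin(yw)],[-np.sin(yw),np.cos(yw)]])
tc=r.state()["tcp_pos"]; zh=tc[2]-.0086+.002
red=lambda h,s,v:((h<10)|(h>170))&(s>100)
ps=[r.get_image(n) for n in("scene","top")]
g=tc[:2]-.076*R[0]
ms=[blob(p,red,proj(p,[*g,zh]),22) for p in ps]; print([m.sum() for m in ms])
ms=[pixhull(m) for m in ms]
for dz in(-.003,0,.003):
  bx=([-.015,.015],[-.008,.008],[zh+dz-.008,zh+dz+.008])
  for i in([0],[1],[0,1]):
    o=fit([ps[k] for k in i],[ms[k] for k in i],bx,g,yw); print(dz,i,"head in stand",R@(o[0]-v),round(o[1],3))
print("tcp",R@(tc[:2]-v),tc[2])
E
python3 hd.py
```

```text
[np.uint64(114), np.uint64(87)]
-0.003 [0] head in stand [-0.0797  0.0013] 0.304
-0.003 [1] head in stand [-0.0758 -0.0004] 0.066
-0.003 [0, 1] head in stand [-0.0769 -0.0001] 0.527
0 [0] head in stand [-0.0774 -0.0011] 0.315
0 [1] head in stand [-0.0759  0.0008] 0.065
0 [0, 1] head in stand [-0.0764 -0.0002] 0.493
0.003 [0] head in stand [-0.0756 -0.0037] 0.33
0.003 [1] head in stand [-0.0761  0.0021] 0.063
0.003 [0, 1] head in stand [-0.0759 -0.0007] 0.746
tcp [-0.0042  0.0007] 0.13091756510138033
```

The head is centred within 1 mm on the stand axis. Lowering to insertion height.

```bash
python3 -m crank '[{"delta_pos":[0.001,-0.0007,0.015],"roll":0.001},{"delta_pos":[0.001,-0.0007,0.03],"roll":0.001},{"delta_pos":[0.001,-0.0007,0.045],"roll":0.001},{"delta_pos":[0.001,-0.0007,0.055],"roll":0.001},{"delta_pos":[0.001,-0.0007,0.06],"roll":0.001},{"delta_pos":[0.001,-0.0007,0.06],"roll":0.001},{"delta_pos":[0.001,-0.0007,0.06],"roll":0.001}]'; python3 go.py .5812 -.2328 .0555 .2915
```

```text
time: 15.68
tcp_pos: [0.5811, -0.2335, 0.071]
tcp_rot: [0.0, -0.145, 0.989, 0.0]
ft_force: [1.1, 0.1, -0.4]
opening: 0.084
grasp_force: 59.0
delta [-0.0003  0.0006  0.0155] roll -0.0003 cur [ 0.5811 -0.2335  0.071 ] yaw 0.2912 F [ 1.1  0.1 -0.4] t 15.6833 q6 -0.77
```

```bash
python3 hd.py; python3 pn.py
```

```text
[np.uint64(103), np.uint64(72)]
-0.003 [0] head in stand [-0.0807  0.001 ] 0.275
-0.003 [1] head in stand [-0.0763 -0.0025] 0.073
-0.003 [0, 1] head in stand [-0.0774 -0.0023] 0.559
0 [0] head in stand [-0.0786 -0.0014] 0.285
0 [1] head in stand [-0.0763 -0.0013] 0.072
0 [0, 1] head in stand [-0.0774 -0.0013] 0.398
0.003 [0] head in stand [-0.0765 -0.0036] 0.293
0.003 [1] head in stand [-0.0766 -0.    ] 0.072
0.003 [0, 1] head in stand [-0.0766 -0.0022] 0.603
tcp [-0.0053 -0.0006] 0.07101024934353231
scene pin_head 0.54 [272.8 130.4] stand xy [-0.0843 -0.0001]
scene pin_tip 0.46 [293.4 185.9] stand xy [ 0.0521 -0.0077]
scene pin 0.68 [278.2 309.2] stand xy [0.2776 0.1155]
scene pin 0.6 [273.9 141.6] stand xy [-0.0603  0.0057]
top pin_head 0.55 [208.5 402.1] stand xy [-0.0807  0.0023]
top pin_head 0.31 [156.9 383.7] stand xy [0.0579 0.0005]
top pin_tip 0.49 [160.1 385.2] stand xy [ 0.0494 -0.0017]
top pin 0.54 [205.6 401.5] stand xy [-0.0734  0.001 ]
tcp in stand [-0.0053 -0.0006] 0.07094271831799495 F stand [0.5223 0.5436] -0.5737417240418881
```

```bash
python3 -m crank '[{"delta_pos":[0.001,0.0008,0.005],"roll":0},{"delta_pos":[0.001,0.0008,0.01],"roll":0},{"delta_pos":[0.001,0.0008,0.0152],"roll":0},{"delta_pos":[0.001,0.0008,0.0152],"roll":0},{"delta_pos":[0.001,0.0008,0.0152],"roll":0},{"delta_pos":[0.001,0.0008,0.0152],"roll":0}]'; python3 go.py .5812 -.2328 .0555 .2915
```

```text
time: 16.68
tcp_pos: [0.5797, -0.2329, 0.0554]
tcp_rot: [-0.0, -0.145, 0.989, 0.0]
ft_force: [0.1, 0.5, -0.3]
opening: 0.086
grasp_force: 59.0
delta [-0.0015 -0.0003 -0.0001] roll -0.0004 cur [ 0.5797 -0.2329  0.0554] yaw 0.2911 F [ 0.1  0.5 -0.3] t 16.6833 q6 -0.77
```

```bash
python3 -m crank '[{"delta_pos":[-0.003,0,0],"roll":0},{"delta_pos":[-0.006,0,0],"roll":0},{"delta_pos":[-0.009,0,0],"roll":0},{"delta_pos":[-0.012,0,0],"roll":0},{"delta_pos":[-0.012,0,0],"roll":0},{"delta_pos":[-0.012,0,0],"roll":0}]'; python3 -m crank '[{"delta_pos":[-0.003,0,0],"roll":0},{"delta_pos":[-0.006,0,0],"roll":0},{"delta_pos":[-0.006,0,0],"roll":0},{"delta_pos":[-0.006,0,0],"roll":0}]';python3 hd.py
```

```text
time: 17.18
tcp_pos: [0.5916, -0.2295, 0.0556]
tcp_rot: [0.0, -0.145, 0.989, -0.0]
ft_force: [0.0, -0.3, -1.1]
opening: 0.084
grasp_force: 59.0
time: 17.52
tcp_pos: [0.5973, -0.2278, 0.0556]
tcp_rot: [0.0, -0.145, 0.989, -0.0]
ft_force: [1.5, -1.0, -1.4]
opening: 0.084
grasp_force: 59.0
[np.uint64(76), np.uint64(67)]
-0.003 [0] head in stand [-0.0689  0.0053] 0.659
-0.003 [1] head in stand [-0.06   -0.0018] 0.114
-0.003 [0, 1] head in stand [-0.0612 -0.0008] 1.096
0 [0] head in stand [-0.0669  0.0046] 0.669
0 [1] head in stand [-0.0602 -0.0006] 0.115
0 [0, 1] head in stand [-0.0606 -0.0005] 0.833
0.003 [0] head in stand [-0.064  0.001] 0.685
0.003 [1] head in stand [-0.0604  0.0008] 0.116
0.003 [0, 1] head in stand [-0.0607  0.0007] 0.841
tcp [0.0119 0.0002] 0.055576510557051234
```

No force, and the head has advanced with the tool, so the tip is in the hole. I push 12 mm more.

```bash
python3 -m crank '[{"delta_pos":[-0.003,0,0],"roll":0},{"delta_pos":[-0.006,0,0],"roll":0},{"delta_pos":[-0.009,0,0],"roll":0},{"delta_pos":[-0.013,0,0],"roll":0},{"delta_pos":[-0.013,0,0],"roll":0},{"delta_pos":[-0.013,0,0],"roll":0}]';  python3 -m crank '[{"delta_pos":[0,0,0.001],"roll":0},{"delta_pos":[0,0,0.002],"roll":0},{"delta_pos":[0,0,0.002],"roll":0},{"delta_pos":[0,0,0.002],"roll":0}]'; python3 hd.py; python3 pn.py
```

```text
time: 18.12
tcp_pos: [0.6099, -0.224, 0.0555]
tcp_rot: [0.0, -0.145, 0.989, -0.0]
ft_force: [-1.1, -0.8, -1.0]
opening: 0.085
grasp_force: 59.0
time: 18.45
tcp_pos: [0.6093, -0.2241, 0.0535]
tcp_rot: [-0.0, -0.145, 0.989, 0.0]
ft_force: [0.1, 0.2, -0.3]
opening: 0.088
grasp_force: 59.0
[np.uint64(75), np.uint64(64)]
-0.003 [0] head in stand [-0.0516  0.0035] 0.422
-0.003 [1] head in stand [-0.0469 -0.003 ] 0.215
-0.003 [0, 1] head in stand [-0.0478 -0.0018] 0.992
0 [0] head in stand [-0.0488  0.0009] 0.426
0 [1] head in stand [-0.047  -0.0011] 0.218
0 [0, 1] head in stand [-0.048  -0.0004] 0.7
0.003 [0] head in stand [-0.0471 -0.0009] 0.443
0.003 [1] head in stand [-0.0474 -0.0007] 0.223
0.003 [0, 1] head in stand [-0.0475 -0.001 ] 0.669
tcp [0.0245 0.0003] 0.053452599581255165
scene pin_head 0.56 [282.9 144.3] stand xy [-0.0525 -0.0014]
scene pin_head 0.16 [278.2 306.6] stand xy [0.2693 0.13  ]
scene pin_tip 0.75 [302.6 199. ] stand xy [ 0.0795 -0.0067]
scene pin 0.53 [284.4 156.4] stand xy [-0.0262  0.0042]
scene pin 0.17 [282.2 259.3] stand xy [0.1776 0.085 ]
top pin_head 0.64 [196.5 394.3] stand xy [-0.0454  0.0031]
top pin_tip 0.69 [150.2 381.9] stand xy [ 0.0805 -0.0102]
top pin 0.61 [192.4 392.4] stand xy [-0.0339  0.0038]
tcp in stand [0.0247 0.0002] 0.05359281786937546 F stand [0.1573 0.1349] -0.7351141745103177
```

Head at stand x ≈ -48 mm and tip at about +77 mm. I lower until it rests.

```bash
python3 -m crank '[{"delta_pos":[0,0,0.0005],"roll":0},{"delta_pos":[0,0,0.001],"roll":0},{"delta_pos":[0,0,0.001],"roll":0}]'; python3 -m crank '[{"delta_pos":[0,0,0.0005],"roll":0},{"delta_pos":[0,0,0.001],"roll":0},{"delta_pos":[0,0,0.001],"roll":0}]'
```

```text
time: 19.2
tcp_pos: [0.6097, -0.2243, 0.0528]
tcp_rot: [0.0, -0.145, 0.989, -0.0]
ft_force: [0.1, -0.5, 0.8]
opening: 0.087
grasp_force: 59.1
time: 19.45
tcp_pos: [0.6099, -0.2245, 0.0525]
tcp_rot: [0.0, -0.145, 0.989, -0.0]
ft_force: [-1.6, 1.0, 4.4]
opening: 0.087
grasp_force: 59.6
```

Seated contact (about 5 N). Release and rise straight up.

```bash
python3 -m crank '[{"delta_pos":[0,0,0],"roll":0},{"delta_pos":[0,0,0],"roll":0},{"delta_pos":[0,0,0],"roll":0},{"delta_pos":[0,0,0],"roll":0},{"delta_pos":[0,0,0],"roll":0},{"delta_pos":[0,0,0],"roll":0}]' -0.2;  python3 -m crank '[{"delta_pos":[0,0,-0.01],"roll":0},{"delta_pos":[0,0,-0.03],"roll":0},{"delta_pos":[0,0,-0.06],"roll":0},{"delta_pos":[0,0,-0.1],"roll":0},{"delta_pos":[0,0.04,-0.12],"roll":0},{"delta_pos":[0,0.08,-0.12],"roll":0},{"delta_pos":[0,0.12,-0.12],"roll":0},{"delta_pos":[0,0.15,-0.12],"roll":0}]'
python3 - <<'E'
from h import *
np.set_printoptions(precision=4,suppress=True)
v=np.array([.586,-.2314]);yw=.2915;R=np.array([[np.cos(yw),np.sin(yw)],[-np.sin(yw),np.cos(yw)]])
red=lambda h,s,v:((h<10)|(h>170))&(s>100)
ps=[r.get_image(n) for n in("scene","top")]
g=v-.048*R[0]
ms=[pixhull(blob(p,red,proj(p,[*g,.045]),18)) for p in ps]
for zh in(.042,.045,.048,.052):
  for i in([0],[1],[0,1]):
    o=fit([ps[k] for k in i],[ms[k] for k in i],([-.015,.015],[-.008,.008],[zh-.008,zh+.008]),g,yw); print(zh,i,R@(o[0]-v),round(o[1],3))
for p in ps:
  for d in r.tip_of(p,"pin_tip")[:2]: print("tip",d["score"],R@(ray(p,d["location"],.044)[:2]-v))
  for q in("loupe","watch","jar"):
    for d in r.tip_of(p,q)[:1]: print(q,ray(p,d["location"],0)[:2])
print(r.state()["ft_force"],r.state()["time"])
E
```

```text
time: 19.95
tcp_pos: [0.6094, -0.224, 0.0514]
tcp_rot: [-0.0, -0.145, 0.989, 0.0]
ft_force: [-0.4, 0.1, -0.1]
opening: 0.399
grasp_force: 0.0
time: 20.62
tcp_pos: [0.5659, -0.078, 0.1733]
tcp_rot: [0.001, -0.145, 0.989, 0.0]
ft_force: [0.2, 0.4, -0.1]
opening: 0.398
grasp_force: 0.0Traceback (most recent call last):
  File "<stdin>", line 7, in <module>
  File "h.py", line 27, in blob
    m2=(l==1+np.argmax(st[1:,4])).astype(np.uint8); return m2
             ~~~~~~~~~^^^^^^^^^^
    return _wrapfunc(a, 'argmax', axis=axis, out=out, **kwds)
    return bound(*args, **kwds)
ValueError: attempt to get argmax of an empty sequence
```

Probably the arm hides the stand from the top camera, so I move it further away and look again.

```bash
python3 -m crank '[{"delta_pos":[0.03,0.04,0],"roll":0},{"delta_pos":[0.06,0.08,0],"roll":0},{"delta_pos":[0.08,0.12,0],"roll":0},{"delta_pos":[0.08,0.16,0],"roll":0},{"delta_pos":[0.08,0.2,0],"roll":0},{"delta_pos":[0.08,0.22,0],"roll":0},{"delta_pos":[0.08,0.22,0],"roll":0},{"delta_pos":[0.08,0.22,0],"roll":0}]'
python3 - <<'E'
from h import *
np.set_printoptions(precision=4,suppress=True)
v=np.array([.586,-.2314]);yw=.2915;R=np.array([[np.cos(yw),np.sin(yw)],[-np.sin(yw),np.cos(yw)]])
red=lambda h,s,v:((h<10)|(h>170))&(s>100)
ps=[r.get_image(n) for n in("scene","top")]
g=v-.048*R[0]
ms=[]
for p in ps:
  try: m=blob(p,red,proj(p,[*g,.045]),18); print(m.sum()); ms.append(pixhull(m))
  except ValueError: print("no red"); ms.append(None)
for zh in(.042,.045,.048,.052):
  for i in([0],[1],[0,1]):
    if any(ms[k] is None for k in i): continue
    o=fit([ps[k] for k in i],[ms[k] for k in i],([-.015,.015],[-.008,.008],[zh-.008,zh+.008]),g,yw); print(zh,i,R@(o[0]-v),round(o[1],3))
for p in ps:
  for d in r.tip_of(p,"pin_tip")[:2]: print("tip",d["score"],R@(ray(p,d["location"],.044)[:2]-v))
  for q in("loupe","watch","jar"):
    for d in r.tip_of(p,q)[:1]: print(q,ray(p,d["location"],0)[:2])
print(r.state()["ft_force"],r.state()["time"])
E
```

```text
time: 21.38
tcp_pos: [0.4268, 0.1081, 0.1723]
tcp_rot: [0.001, -0.147, 0.989, -0.0]
ft_force: [0.3, 0.6, 0.2]
opening: 0.4
grasp_force: 0.0
94
70
0.042 [0] [-0.0505  0.0036] 0.219
0.042 [1] [-0.0473 -0.0033] 0.297
0.042 [0, 1] [-0.0481 -0.0009] 0.862
0.045 [0] [-0.0489  0.0019] 0.227
0.045 [1] [-0.0471 -0.0029] 0.303
0.045 [0, 1] [-0.0481  0.0001] 0.588
0.048 [0] [-0.0471  0.0003] 0.238
0.048 [1] [-0.0477 -0.0007] 0.306
0.048 [0, 1] [-0.0474  0.0003] 0.544
0.052 [0] [-0.0438 -0.0036] 0.25
0.052 [1] [-0.0479  0.0016] 0.308
0.052 [0, 1] [-0.0468 -0.0013] 0.642
tip 0.72 [ 0.0779 -0.007 ]
loupe [ 0.7072 -0.0695]
watch [0.7177 0.0695]
jar [0.7864 0.0107]
tip 0.6 [0.0717 0.0004]
tip 0.46 [ 0.0647 -0.007 ]
loupe [ 0.6989 -0.0605]
watch [0.7027 0.0802]
jar [0.793 0.023]
[0.3201 0.8278 0.07  ] 21.8833
```

```bash
python3 -c "
from plant import r
print(r.close_job())"
```

```text
the job is handed in; nothing more can be done
None
```

I drew the pin out, laid it on the green mat, re-gripped it by the shank and parked it in the stand, then handed the job in at about 22 s. My last measurements put the tip about 9 to 15 mm beyond the eyelet and the head down in the notch, with the loupe, watch and jar where they were; the judge's verdict was not shown.

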